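# Open the transit case and run the seam probe along the cover joint

### The job

Swing the grey lid of the orange transit case all the way open until it rests on its stop. Then take the yellow-handled seam probe from its fork stand, set its sprung brass tip gently on the green dot of the white unit in the case and draw it slowly, at a few centimetres a second, along the dark joint strip round the bend to the red dot, tip pressed lightly in, never lifted on the way and never off the strip. Hang the probe back upright in its stand, leave the lid open and do not disturb the other things on the bench.

Things in the scene. Friction and masses are not known exactly. Their poses are not given: they have to be found in the camera images.
- case: orange open-topped transit case, fixed to the bench, 220 (x) x 260 (y) x 100 mm high, walls 6 mm. Origin: centre of its underside; x points from the front (lid tab side) to the hinge side, z up
- case_lid (a joint): hinge of the grey case lid (220 x 260 x 8 mm, 0.25 kg): 0 closed, grows as the lid swings up and back about the case's far (+x) rim, 1.75 rad resting on its stop. Stiff hinge: the lid stays where it is left; about 4 N at the tab moves it
- case_lid_tab (a point): centre of the grip of the black pull tab on the lid, 190 mm from the hinge axis and 30 mm above the lid's upper face (closed: 138.5 mm above the bench). The tab is 16 mm wide along the case's y axis, 26 mm along x, its rounded top 13 mm above this point; pinched across its width it can turn between the fingers
- case_lid_hinge (a point): middle of the lid's hinge axis, 100.5 mm above the bench, in the plane of the lid's underside; the axis lies along the case's y axis
- unit: white equipment unit lying in the case, fixed, 140 (x) x 200 (y) x 75 mm high, flat top 81 mm above the bench and 19 mm below the case rim. Origin: centre of its underside, z up. Its place and turn in the case vary
- seam_a: first straight leg of the dark joint strip on the unit's top, 16 mm wide, 79.4 mm long from the green dot to the bend, flush with the top. Origin: its middle, on the top face; x points along the stroke towards the bend, y across the strip
- seam_b: second leg of the dark strip, 16 mm wide, 82 mm long from the bend to the red dot. Origin: its middle, on the top face; x points along the stroke towards the red dot, y across
- seam_start (a point): centre of the green dot (18 mm across) on the unit's top, where the stroke begins
- seam_corner (a point): middle of the bend of the strip, on the unit's top; axes as the unit's
- seam_end (a point): centre of the red dot (18 mm across) on the unit's top, where the stroke ends
- stand: fork stand of the probe, fixed, base 90 x 100 mm. Its aluminium fork plate has its top 110 mm above the bench; a slot 26 mm wide runs from the front (-x of the stand) to 13 mm behind the seat. Origin: centre of its underside
- stand_seat (a point): seat of the probe: on the slot's centre line, level with the top of the fork plate
- probe: seam probe, 0.14 kg, 150 mm long, upright in the stand. Origin: on its axis at the underside of the black collar (45 mm across, 8 mm thick) that rests on the fork plate; z up its axis. Above: yellow handle 24 x 24 mm square, 8 to 72 mm above the origin, faces along x and y (grip at about 45 mm). Below: steel shank 16 mm across to -50 mm, then the brass tip
- probe_tip (a point): lowest point of the 8 mm brass tip: on the probe's axis, 78 mm below the probe's origin with the tip fully out
- nib (a joint): how far the sprung tip is pushed in: 0 out, 0.012 m fully in; spring 0.5 N plus 0.25 N per mm
- scanner: bystander: barcode scanner on a little black stand, about 140 mm high; it changes places with the probe's stand
- parcel: bystander: brown parcel 120 x 160 x 90 mm
- mug: bystander: white mug 95 mm high
- label_roll: bystander: white roll 100 mm across, 60 mm high, with a hole
- screwdriver: bystander: screwdriver lying on the bench
Mind the look-alikes: they are no part of the job. Leave any purple or turquoise look-alike of the probe alone.

How it is judged:
On the way, in this order (a step that is already met when the one before it is completed fails the run):
1. the lid is open on its stop (value of joint case_lid above 1.62 rad), for 0.2 s.
2. the probe has been lifted out of its stand (z of stand_seat in the frame of probe below -0.02 m), for 0.1 s.
3. its tip stands on the green dot (within 10 mm), pressed in over 1 mm (value of joint nib above 0.001 m and contact force between probe and unit above 0.2 N and horizontal distance between probe_tip and seam_start below 0.01 m), for 0.15 s.
4. it has been drawn along the first leg, still pressed in (value of joint nib above 0.001 m and contact force between probe and unit above 0.2 N and x of probe_tip in the frame of seam_a between -0.012 and 0.012 m), for 0.2 s.
5. it has come, still pressed in, round the bend (within 11 mm) (value of joint nib above 0.001 m and contact force between probe and unit above 0.2 N and horizontal distance between probe_tip and seam_corner below 0.011 m), for 0.15 s.
6. it has been drawn along the second leg, still pressed in (value of joint nib above 0.001 m and contact force between probe and unit above 0.2 N and x of probe_tip in the frame of seam_b between -0.012 and 0.012 m), for 0.2 s.
7. its tip, still pressed in, has reached the red dot (within 10 mm) (value of joint nib above 0.001 m and contact force between probe and unit above 0.2 N and horizontal distance between probe_tip and seam_end below 0.01 m), for 0.15 s.
At the end, for the whole second after the job is handed in: The probe hangs released and at rest in its stand, collar on the fork plate (origin within 18 mm of the seat horizontally and -3 to 4 mm in height, tilt under 0.12 rad), and the lid is still open on its stop (over 1.62 rad) (value of joint case_lid above 1.62 rad and horizontal distance between probe and stand_seat below 0.018 m and z of probe in the frame of stand_seat between -0.003 and 0.004 m and angle between probe's own z axis and vertical below 0.12 rad and linear speed of probe below 0.02 m/s and angular speed of probe below 0.2 rad/s); the robot touches nothing.
It fails at once if the tip or another part of the probe bears on the unit while the tip's centre is off the strip (more than 9.5 mm from its centre line, or 12 mm from the dots) (contact force between probe and unit above 0.2 N and not ((x of probe_tip in the frame of seam_a between -0.0407 and 0.0407 m and y of probe_tip in the frame of seam_a between -0.0095 and 0.0095 m) or (x of probe_tip in the frame of seam_b between -0.042 and 0.042 m and y of probe_tip in the frame of seam_b between -0.0095 and 0.0095 m) or horizontal distance between probe_tip and seam_start below 0.012 m or horizontal distance between probe_tip and seam_corner below 0.011 m or horizontal distance between probe_tip and seam_end below 0.012 m)).
It fails at once if the tip is lifted from the strip (3 to 8 mm high) between the dots, more than 14 mm from either (z of probe_tip in the frame of seam_corner between 0.003 and 0.008 m and ((x of probe_tip in the frame of seam_a between -0.0407 and 0.0407 m and y of probe_tip in the frame of seam_a between -0.0095 and 0.0095 m) or (x of probe_tip in the frame of seam_b between -0.042 and 0.042 m and y of probe_tip in the frame of seam_b between -0.0095 and 0.0095 m)) and horizontal distance between probe_tip and seam_start above 0.014 m and horizontal distance between probe_tip and seam_end above 0.014 m).
It fails at once if the probe moves faster than 80 mm/s while bearing on the unit (contact force between probe and unit above 0.2 N and linear speed of probe above 0.08 m/s).
It fails at once if the probe presses on the unit with more than 12 N (contact force between probe and unit above 12 N).
It fails at once if the scanner, parcel, mug, label roll or screwdriver is moved more than 30 mm (distance of any of scanner, parcel, mug, label_roll, screwdriver from where it was at the start of the episode above 0.03 m).
It also fails if it takes over 72 s, if anything falls off the work surface, if the arm or the gripper's body presses on something with over 40 N, if the wrist force passes 120 N, or if a joint passes its speed limit or range.

### The arm

A 7-joint arm with a two-finger parallel gripper is mounted at the origin on the work surface. World frame = base frame: x ahead of the robot, y to its left, z up, the work surface at z = 0. Lengths are in m, angles in rad, forces in N, time in s.
With the tool pointing down it reaches from about 0.4 to 0.85 m from the base axis. Payload 4.5 kg.
Tool frame: the origin (TCP) lies midway between the tips of the shut fingers; the grasp point (between the pads) lies 19 mm behind it; z points along the fingers, y is the line along which they close (so a half turn about z gives the same grasp; the last joint's range is limited). The gripper opens to 88 mm and grips with 3 to 60 N. Pads are 18 mm wide; open, the fingers measure 123 mm over their backs; the gripper's body (75 mm by 187 mm) begins 45 mm behind the grasp point.
Start: joints at [0.034, 0.689, -0.195, 1.565, 0.157, 0.902, -0.215], TCP at [0.625, 0, 0.239] pointing down, gripper open.
Joint ranges: [-3.01, 3.01], [-0.46, 2.08], [-1.47, 1.51], [0.13, 2.56], [-1, 4.14], [0.04, 2.09], [-2.66, 2.66]. Speed limits (rad/s): [2.57, 2.57, 3.14, 3.14, 3.14, 3.14, 3.14].

### API

Orientations are given as a unit quaternion [x, y, z, w].
In Python, from plant import r gives the robot as it stands.
- The arm moves only by the tool move_arm, never from a script. Its argument "targets" is a list that holds one entry, the list of rows, each a list of 7 numbers: the opening, from 0 (shut) to 1 (fully open), then the shift along the tool's x, y, z in mm, then the turn, a rotation vector about the tool's x, y, z in degrees. In form: [[[claw, dx, dy, dz, ax, ay, az], ...]]. A call has 1 to 10 rows; each row is the pose to reach, as a shift and turn from the pose commanded when the call began, along the tool's axes at that moment; what a row does not reach only later rows make up. A row lasts 1/8 s, in which the tool goes at most 62.5 mm and 10.7 degrees, less where a joint would pass 70% of its speed; a pose out of reach is approached as far as the arm can. A call with a gripper value outside its range is refused whole. The fingers move at their own pace and stop on an object; "newtons" is the grip in N (left out, the last holds). Time passes only in rows, so rows that repeat a pose let the fingers close. It gives the time, the measured TCP pose, the force, the opening and the grip force at its end, in the units of the state.
- r.get_state(): the state, without advancing time (a new reading comes with each control period).
- r.snapshot(name): name is "scene" or "side" or "wrist"; returns the picture (384x512x3 uint8, red, green, blue); there is no depth.
- r.camera_info(name): a dict with "fx", "fy", "cx", "cy" (pixels), "k1" (the pictures are not rectified: a ray, as slopes to the right and down, at radius r is drawn at 1 + k1 r^2 times it, then the intrinsics apply), "R" (3x3) and "t" (3): a world point X has camera coordinates R X + t. Camera axes: x right, y down, z forward; pixel columns grow to the right and rows downward; lengths in m; the calibration is good to about 2 mm. A picture is of the moment at which its call begins: read the wrist's pose just before it. camera_info takes no time and is no camera call; for the wrist camera it gives the pose at the moment of the call.
- r.finish_job(): hands the job in; it is judged then, once.
The state is a dict: "clock": time; "q": joint angles; "qd": joint speeds; "joint_torque": joint torques, N m; "tool_pos": TCP position; "eef_rot": TCP orientation; "contact_force": force on the tool from outside, world axes, zero at the start; "moment": the same for the moment, N m; "opening": opening from 0.0 (shut) to 1.0 (fully open); "finger_force": force on a finger pad.
Only numpy, scipy, OpenCV 4.12 (cv2) and the standard library are available. Lean on these libraries where they do the work, as an engineer would, in place of code of your own. Each camera call takes 0.05 s, during which the arm holds its last target. There are 200 camera calls.

## Working session

There is one attempt and no reset: what is moved stays moved. The work goes in short steps, Python scripts to look and compute and a tool call to move; the robot and the scene stay as the last step left them, time stands still between calls to the robot, and variables do not carry over. Pictures are saved under pics/ and viewed, at most 12 in all, crops included, and the job is handed in when it is done.

Besides the shell and the picture viewer there is one more tool, called after ">>>" by a JSON object that holds its "name" and its "arguments", one argument or row to a line. move_arm: Moves the arm, as the interface text tells. Its arguments: {"type":"object","properties":{"targets":{"type":"array","items":{"type":"array","items":{"type":"array","items":{"type":"number"}}}},"newtons":{"type":"number"}},"required":["targets"]}

```bash
mkdir -p pics; ls; cat > h.py <<'E'
import numpy as np, cv2
from plant import r
from scipy.spatial.transform import Rotation as Ro
def ray(c,u,v):
    K=np.array([[c["fx"],0,c["cx"]],[0,c["fy"],c["cy"]],[0,0,1.]])
    x,y=(u-c["cx"])/c["fx"],(v-c["cy"])/c["fy"]; a,b=x,y
    for _ in range(20):
        s=1+c["k1"]*(a*a+b*b); a,b=x/s,y/s
    R=np.array(c["R"]);t=np.array(c["t"])
    d=R.T@np.array([a,b,1]); return -R.T@t,d/np.linalg.norm(d)
def onz(c,u,v,z):
    o,d=ray(c,u,v); return o+d*(z-o[2])/d[2]
def two(c1,p1,c2,p2):
    o1,d1=ray(c1,*p1);o2,d2=ray(c2,*p2)
    s=np.linalg.lstsq(np.c_[d1,-d2],o2-o1,rcond=None)[0]
    a,b=o1+s[0]*d1,o2+s[1]*d2; return (a+b)/2,np.linalg.norm(a-b)
def proj(c,X):
    p=np.array(c["R"])@np.array(X)+np.array(c["t"]);a,b=p[:2]/p[2];s=1+c["k1"]*(a*a+b*b)
    return c["cx"]+c["fx"]*a*s,c["cy"]+c["fy"]*b*s
def snap(n,f):
    c=r.camera_info(n);im=np.array(r.snapshot(n));cv2.imwrite(f"pics/{f}.png",im[:,:,::-1]);np.save(f"pics/{f}.npy",im);return c,im
def blobs(im,lo,hi,amin=20):
    hsv=cv2.cvtColor(im,cv2.COLOR_RGB2HSV);m=cv2.inRange(hsv,np.array(lo),np.array(hi))
    n,l,s,ce=cv2.connectedComponentsWithStats(m)
    return [(s[i].tolist(),ce[i].round(1).tolist()) for i in range(1,n) if s[i][4]>=amin],l
E
python3 - <<'E'
from h import *
import json
for n in("scene","side","wrist"):
    c,im=snap(n,n+"0"); print(n,{k:np.round(v,4).tolist() for k,v in c.items()}, -np.array(c["R"]).T@c["t"])
a=[np.load(f"pics/{n}0.npy") for n in("scene","side")]
cv2.imwrite("pics/both.png",cv2.resize(np.vstack(a),None,fx=.78,fy=.78)[:,:,::-1])
s=r.get_state();print({k:np.round(v,3).tolist() for k,v in s.items()})
E
```

```text
pics
scene {'fx': 455.1703, 'fy': 455.1703, 'cx': 254.2922, 'cy': 188.6316, 'k1': -0.1702, 'R': [[0.812, 0.5836, 0.0009], [0.4872, -0.6769, -0.5518], [-0.3214, 0.4485, -0.834]], 't': [-0.4403, -0.1528, 1.5808]} [ 0.94000019 -0.55546606  1.23442871]
side {'fx': 487.96, 'fy': 487.96, 'cx': 261.1655, 'cy': 195.1981, 'k1': -0.0211, 'R': [[-0.973, -0.2303, -0.0179], [-0.1145, 0.5481, -0.8285], [0.2006, -0.8041, -0.5597]], 't': [0.5333, 0.1181, 1.3583]} [0.25992359 1.1502109  0.86763958]
wrist {'fx': 308.4826, 'fy': 308.4826, 'cx': 257.225, 'cy': 188.3289, 'k1': -0.0231, 'R': [[1.0, -0.0003, -0.0022], [0.0004, -0.952, 0.306], [-0.0022, -0.306, -0.952]], 't': [-0.624, -0.0418, 0.3913]} [0.62490341 0.07976106 0.38392815]
{'clock': 0.15, 'q': [0.034, 0.69, -0.195, 1.566, 0.157, 0.903, -0.215], 'qd': [-0.0, -0.002, 0.0, -0.003, 0.001, -0.001, -0.001], 'joint_torque': [-0.001, -52.786, -1.268, -15.359, -0.052, 0.004, 0.0], 'tool_pos': [0.625, -0.0, 0.238], 'eef_rot': [0.707, 0.707, -0.001, -0.0], 'contact_force': [-0.63, 0.0, 0.118], 'moment': [-0.006, 0.016, -0.006], 'finger_force': 0.0, 'opening': 0.996}
```

View pics/scene0.png

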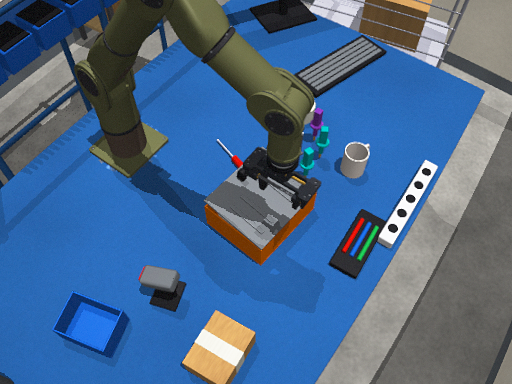

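View pics/side0.png

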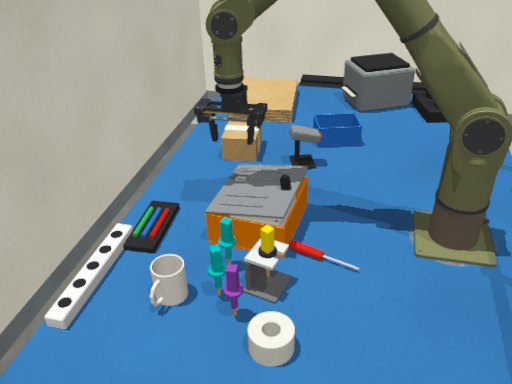

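View wrist.

The scene view shows the orange case under the gripper at about (262,215), with the stand hidden behind the arm. The side view shows the tab at (285,182), the probe at (267,240) with its stand at (265,280), and the purple and turquoise decoys to its left.

View pics/wrist0.png

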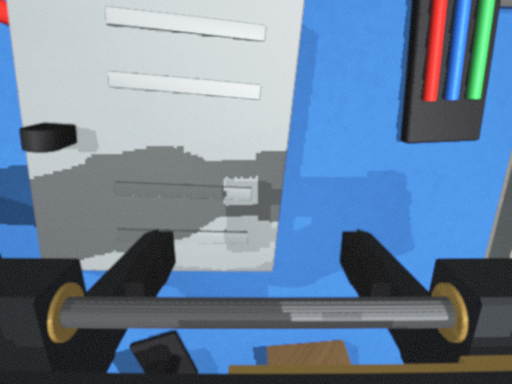

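```bash
python3 - <<'E'
from h import *
for n in("scene","side","wrist"):
    im=np.load(f"pics/{n}0.npy"); c=r.camera_info(n)
    print(n,"Y",blobs(im,(22,120,90),(35,255,255))[0]); 
    b,l=blobs(im,(5,170,80),(18,255,255),150);print(n,"O",b)
    hsv=cv2.cvtColor(im,cv2.COLOR_RGB2HSV)
    print(n,"probe px hsv",hsv[240,267],hsv[188,285])
im=np.load("pics/side0.npy");c=r.camera_info("side")
print("tab@.1385",onz(c,285,183,.1385),"handle top.182",onz(c,267,228,.18))
for p in((210,238),(297,250),(307,178)): print(p,onz(c,*p,.0 if p[1]>200 else .1))
for p in((211,213),(292,215)):print(p,onz(c,*p,.1))
E
```

```text
scene Y []
scene O [([205, 193, 111, 72, 1618], [255.9, 232.1])]
scene probe px hsv [105  18 168] [105  18 167]
side Y [([260, 224, 15, 30, 347], [267.0, 238.7])]
side O [([271, 177, 37, 67, 825], [293.0, 215.3]), ([206, 213, 24, 31, 364], [213.8, 226.3]), ([231, 218, 35, 32, 690], [245.9, 232.8])]
side probe px hsv [ 26 255 179] [105  16  32]
wrist Y []
wrist O []
wrist probe px hsv [104  15 185] [107 170 215]
tab@.1385 [0.47052233 0.03050596 0.1385    ] handle top.182 [0.4623916  0.29013925 0.18      ]
(210, 238) [ 6.62569851e-01  1.43178818e-01 -1.11022302e-16]
(297, 250) [0.41412319 0.14287177 0.        ]
(307, 178) [ 0.42323768 -0.06873586  0.1       ]
(211, 213) [0.64690587 0.15766166 0.1       ]
(292, 215) [0.43355106 0.12180724 0.1       ]
```

The wrist view shows the grey lid, with the black tab at (48,137) on its robot side. The lid's far edge is near x=290 px.

```bash
python3 - <<'E'
from h import *
C={n:r.camera_info(n) for n in("scene","side","wrist")}
im=np.load("pics/scene0.npy");hsv=cv2.cvtColor(im,cv2.COLOR_RGB2HSV)
m=cv2.inRange(hsv,(5,150,60),(18,255,255));n,l,s,ce=cv2.connectedComponentsWithStats(m);i=1+s[1:,4].argmax();M=l==i
top={u:np.where(M[:,u])[0].min() for u in range(205,316) if M[:,u].any()}
def fit(rng):
    P=np.array([onz(C["scene"],u,top[u],.1)[:2] for u in rng if u in top])
    c=np.median(P,0);vx,vy,x0,y0=cv2.fitLine(P.astype(np.float32),cv2.DIST_HUBER,0,.001,.001).ravel()
    return np.array([x0,y0]),np.array([vx,vy]),P
for rng in(range(210,256),range(266,312)):
    p,d,P=fit(rng);print("edge",p,d,np.degrees(np.arctan2(d[1],d[0])),P[0],P[-1])
a=fit(range(210,256));b=fit(range(266,312))
t=np.linalg.solve(np.c_[a[1],-b[1]],b[0]-a[0]);print("corner(+x,-y)",a[0]+t[0]*a[1])
# side view orange bottom edge etc
im=np.load("pics/side0.npy")
hsv=cv2.cvtColor(im,cv2.COLOR_RGB2HSV);m=cv2.inRange(hsv,(5,150,60),(18,255,255))
n,l,s,ce=cv2.connectedComponentsWithStats(m)
for k in range(1,n):
    if s[k,4]>150:
        for u in range(s[k,0],s[k,0]+s[k,2],6):
            v=np.where(l[:,u]==k)[0]; print(u,v.min(),v.max(),onz(C["side"],u,v.min(),.1).round(3)[:2],end='; ')
print()
# tab
for n,box in(("side",(270,165,300,200)),("wrist",(10,110,90,165))):
    im=np.load(f"pics/{n}0.npy");g=im.max(2);x0,y0,x1,y1=box
    mm=(g[y0:y1,x0:x1]<60).astype(np.uint8);k,l2,s2,c2=cv2.connectedComponentsWithStats(mm);j=1+s2[1:,4].argmax();print(n,s2[j]+[x0,y0,0,0,0],c2[j]+[x0,y0])
    yy,xx=np.where(l2==j);
    if n=="wrist":
        for v in range(yy.min(),yy.max()+1,3):print(v+y0,xx[yy==v].min()+x0,xx[yy==v].max()+x0,end='; ')
E
```

```text
edge [ 0.528828   -0.08659339] [ 0.99140674 -0.13081528] -7.5167065 [ 0.4354452  -0.07293957] [ 0.61540015 -0.09867243]
edge [ 0.6450627  -0.00879274] [0.09565163 0.99541485] 84.51117 [ 0.63834261 -0.07839502] [0.65825708 0.12562528]
corner(+x,-y) [ 0.6362249  -0.10076432]
271 225 225 [0.479 0.176]; 277 226 240 [0.463 0.177]; 283 227 241 [0.447 0.178]; 289 214 242 [0.442 0.119]; 295 202 230 [0.436 0.061]; 301 182 216 [ 0.437 -0.043]; 307 178 182 [ 0.423 -0.069]; 206 213 215 [0.66 0.16]; 212 214 242 [0.643 0.161]; 218 214 238 [0.627 0.158]; 224 215 216 [0.61  0.159]; 231 218 218 [0.588 0.168]; 237 219 247 [0.571 0.169]; 243 220 248 [0.555 0.17 ]; 249 221 249 [0.538 0.171]; 255 222 243 [0.522 0.172]; 261 223 226 [0.506 0.173]; 
side [280 175  11  15 131] [284.84732824 182.22137405]
wrist [ 21 124  55  27 966] [ 51.7484472  135.56418219]
124 40 55; 127 27 74; 130 21 74; 133 22 75; 136 22 75; 139 22 75; 142 23 75; 145 23 67; 148 24 59;
```

```bash
python3 - <<'E'
from h import *
C={n:r.camera_info(n) for n in("side","wrist")}
w=C["wrist"];s=C["side"]
print("tri",two(s,(285,178),w,(48,140)), two(s,(285,182),w,(50,135)))
for p in((22,138),(75,138),(40,124),(55,124),(24,150),(55,150)):print(p,onz(w,*p,.1515),onz(w,*p,.1385))
print("side top",onz(s,285,175,.1515))
# lid edges in wrist (z=.1085)
for p in((303,2),(288,135),(273,268),(41,268),(22,60)):print(p,onz(w,*p,.1085))
# stripes
for p in((107,16),(265,33),(108,79),(260,92)):print(p,onz(w,*p,.1085))
# probe side
for v in(224,253):print("handle",onz(s,267,v,.182 if v==224 else .118))
E
```

```text
tri (array([0.46969596, 0.04415993, 0.16175078]), np.float64(0.00408604753207986)) (array([0.46757211, 0.04750658, 0.15256399]), np.float64(0.0005519437126835626))
(22, 138) [0.44477761 0.04535913 0.1515    ] [0.43470458 0.04343544 0.1385    ]
(75, 138) [0.48606878 0.0451419  0.1515    ] [0.47830412 0.04320607 0.1385    ]
(40, 124) [0.46111523 0.05579622 0.1515    ] [0.45195555 0.05445602 0.1385    ]
(55, 124) [0.47264257 0.0557182  0.1515    ] [0.46412732 0.05437364 0.1385    ]
(24, 150) [0.44422031 0.03608873 0.1515    ] [0.43411612 0.03364679 0.1385    ]
(55, 150) [0.46873612 0.03598695 0.1515    ] [0.46000249 0.03353932 0.1385    ]
side top [0.47466051 0.00984978 0.1515    ]
(303, 2) [0.66066198 0.14613964 0.1085    ]
(288, 135) [0.65177293 0.04104722 0.1085    ]
(273, 268) [ 0.64052897 -0.09453776  0.1085    ]
(41, 268) [ 0.39953356 -0.09587828  0.1085    ]
(22, 60) [0.42631956 0.10466404 0.1085    ]
(107, 16) [0.50349962 0.13688221 0.1085    ]
(265, 33) [0.63073469 0.12364005 0.1085    ]
(108, 79) [0.49765056 0.08872194 0.1085    ]
(260, 92) [0.62678214 0.0776642  0.1085    ]
handle [0.46511308 0.27800993 0.182     ]
handle [0.459712 0.305114 0.118   ]
```

>>> {"name": "move_arm", "arguments": {
  "targets": [
    [[1,20,-50,-20,0,0,-20],[1,40,-100,-20,0,0,-40],[1,48,-159,-20,0,0,-60],[1,48,-159,-20,0,0,-84],[1,48,-159,-20,0,0,-84],[1,48,-159,-20,0,0,-84],[1,48,-159,-20,0,0,-84],[1,48,-159,-20,0,0,-84],[1,48,-159,-20,0,0,-84],[1,48,-159,-20,0,0,-84]]
  ]
}}

```text
clock: 1.4
tool_pos: [0.466, 0.0479, 0.2587]
eef_rot: [0.054, 0.999, -0.0, -0.0]
contact_force: [-0.1, -0.2, -0.3]
opening: 1.002
finger_force: 0.0
```

```bash
python3 - <<'E'
from h import *
s=r.get_state();print(s["clock"],s["tool_pos"],Ro.from_quat(s["eef_rot"]).as_matrix().round(3),np.round(s["q"],2))
c,im=snap("wrist","w1")
c2,im2=snap("scene","s1")
cv2.imwrite("pics/w1s1.png",cv2.resize(np.hstack([im,im2]),(800,300))[:,:,::-1])
g=im.max(2);mm=(g<60).astype(np.uint8);k,l2,s2,c3=cv2.connectedComponentsWithStats(mm)
print([(s2[j].tolist(),c3[j].round(1).tolist()) for j in range(1,k) if s2[j,4]>150])
print(proj(c,(.466,.048,.155)))
E
```

```text
1.4 [0.465963   0.04791906 0.25865033] [[-0.994  0.107 -0.   ]
 [ 0.107  0.994 -0.   ]
 [ 0.    -0.    -1.   ]] [ 0.22  0.52 -0.64  1.98  0.43  0.78  0.79]
[([484, 122, 28, 44, 480], [497.2, 141.5]), ([403, 148, 38, 22, 277], [422.0, 158.4]), ([0, 155, 32, 52, 306], [15.9, 182.9]), ([246, 167, 18, 22, 346], [255.0, 177.4]), ([0, 171, 14, 45, 299], [3.9, 192.3]), ([0, 231, 512, 153, 16168], [135.5, 327.1]), ([263, 231, 249, 132, 10545], [420.6, 302.6])]
(np.float64(256.9412545830917), np.float64(187.5237221196797))
```

View pics/w1s1.png

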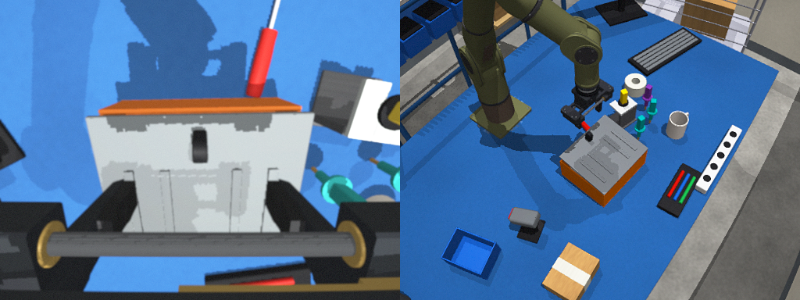

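The wrist view shows the tab centred at about (255,177), its width across the image, and the orange front face above the lid, so the lid is slightly ajar. The scene view shows the yellow probe at about (625,95) in its stand, next to the roll.

```bash
python3 - <<'E'
from h import *
c=r.camera_info("wrist")
ct,st=np.cos(np.radians(-6.3)),np.sin(np.radians(-6.3))
Rz=np.array([[ct,-st],[st,ct]])
H=np.array([.649,.029])
for th in(0,.05,.1,.15):
    f=lambda x,y,z:(*(H+Rz@[x*np.cos(th)+z*np.sin(th),y]),.1005-x*np.sin(th)+z*np.cos(th))
    print(th,"tab",np.round(f(-.19,0,.038),4),"basefront",np.round(proj(c,f(-.203,0,.008)),1),"topback",np.round(proj(c,f(-.182,0,.051)),1),"topmid",np.round(proj(c,f(-.19,0,.051)),1),
    "lidfront",np.round(proj(c,f(-.22,0,.008)),1), "lidfrontcorners",np.round(proj(c,f(-.22,.13,.008)),1),np.round(proj(c,f(-.22,-.13,.008)),1))
s=np.load("pics/s1.npy");cs=r.camera_info("scene")
ys,_=blobs(s,(22,120,90),(35,255,255));print(ys)
im=np.load("pics/side0.npy");cd=r.camera_info("side")
b=ys[0][1]
print(two(cs,b,cd,(267,238.7)))
E
```

```text
0 tab [0.4601 0.0498 0.1385] basefront [258.2 154.4] topback [258.2 188.4] topmid [258.3 179.5] lidfront [258.3 136.9] lidfrontcorners [393.4 137.6] [123.1 136.7]
0.05 tab [0.4623 0.0496 0.1479] basefront [258.2 157.2] topback [258.2 194.9] topmid [258.3 185.9] lidfront [258.3 139.4] lidfrontcorners [398.2 140.1] [118.3 139.1]
0.1 tab [0.4649 0.0493 0.1573] basefront [258.3 160.8] topback [258.3 202.2] topmid [258.3 193.2] lidfront [258.3 142.6] lidfrontcorners [403.3 143.4] [113.3 142.4]
0.15 tab [0.4679 0.049  0.1665] basefront [258.3 165.1] topback [258.3 210.4] topmid [258.3 201.5] lidfront [258.4 146.7] lidfrontcorners [408.7 147.5] [108.  146.5]
[([282, 113, 10, 21, 162], [286.3, 122.7])]
(array([0.46031517, 0.29123123, 0.15031294]), np.float64(0.004320249508639811))
```

>>> {"name": "move_arm", "arguments": {
  "targets": [
    [[0.6,0,-1,50,0,0,0],[0.6,0,-1,100,0,0,0],[0.6,0,-1,117,0,0,0],[0.6,0,-1,117,0,0,0],[0,0,-1,117,0,0,0],[0,0,-1,117,0,0,0],[0,0,-1,117,0,0,0],[0,0,-1,117,0,0,0],[0,0,-1,117,0,0,0]]
  ],
  "newtons": 20
}}

```text
clock: 2.62
tool_pos: [0.4661, 0.0465, 0.1419]
eef_rot: [0.052, 0.999, -0.0, 0.0]
contact_force: [0.0, -1.3, 1.0]
opening: 0.183
finger_force: 20.0
```

```bash
python3 - <<'E'
from h import *
s=r.get_state();p=np.array(s["tool_pos"]);R=Ro.from_quat(s["eef_rot"]).as_matrix()
print(s["clock"],p,s["opening"],s["finger_force"],np.round(s["contact_force"],2))
a=np.radians(-6.3);ex=np.array([np.cos(a),np.sin(a),0]);ez=np.array([0,0,1.])
H=np.array([.649,.029,.1005]);g=p+R[:,2]*-.019
d=g-H;print("grasp rel hinge",d@ex,d[2],"r",np.hypot(d@ex,d[2]))
# start angle from grip
L=np.hypot(d@ex,d[2]);phi0=np.arctan2(d[2],-(d@ex));print("theta0",phi0-np.arctan2(.038,.19))
off=np.arctan2(.038,.19)
prev=None
for th in np.linspace(phi0-off,1.78,19):
    ph=th+off;tilt=np.interp(th,[.3,1.6],[0,25]);t=np.radians(tilt)
    G=H+ex*(-L*np.cos(ph))+ez*L*np.sin(ph)+(g-H)@np.array([-ex[1],ex[0],0])*np.array([-ex[1],ex[0],0])
    z=-np.sin(t)*ex-np.cos(t)*ez;T=G+z*.019
    print(round(th,2),np.round(R.T@(T-p)*1000).astype(int).tolist(),round(tilt,1),T.round(3))
E
```

```text
2.625 [0.46607393 0.04654902 0.14190609] 0.18335032345929936 20.009920257143676 [ 0.   -1.28  0.96]
grasp rel hinge -0.1837573893617566 0.06040608352959562 r 0.19343131357779872
theta0 0.12020391645643777
0.12 [0, 0, 0] 0.0 [0.466 0.047 0.142]
0.21 [-6, 0, -17] 0.0 [0.472 0.046 0.159]
0.3 [-14, 0, -33] 0.1 [0.48  0.045 0.175]
0.4 [-23, 0, -48] 1.9 [0.489 0.044 0.19 ]
0.49 [-33, 0, -62] 3.6 [0.499 0.043 0.204]
0.58 [-44, 0, -76] 5.4 [0.51  0.042 0.217]
0.67 [-57, 0, -88] 7.2 [0.523 0.04  0.23 ]
0.77 [-70, 0, -99] 9.0 [0.536 0.039 0.241]
0.86 [-85, -1, -108] 10.7 [0.55  0.037 0.25 ]
0.95 [-100, -1, -116] 12.5 [0.566 0.036 0.258]
1.04 [-116, -1, -123] 14.3 [0.582 0.034 0.265]
1.13 [-133, -1, -128] 16.0 [0.598 0.032 0.27 ]
1.23 [-150, -1, -132] 17.8 [0.615 0.03  0.274]
1.32 [-167, -1, -134] 19.6 [0.632 0.028 0.276]
1.41 [-184, -1, -134] 21.4 [0.649 0.026 0.276]
1.5 [-201, -1, -133] 23.1 [0.666 0.024 0.275]
1.6 [-218, -1, -130] 24.9 [0.683 0.023 0.272]
1.69 [-236, -1, -125] 25.0 [0.7   0.021 0.267]
1.78 [-252, -1, -119] 25.0 [0.717 0.019 0.261]
```

>>> {"name": "move_arm", "arguments": {
  "targets": [
    [[0,-6,0,-17,0,0,0],[0,-14,0,-33,0,0,0],[0,-23,0,-48,0,2,0],[0,-33,0,-62,0,4,0],[0,-44,0,-76,0,5,0],[0,-57,0,-88,0,7,0],[0,-70,0,-99,0,9,0],[0,-70,0,-99,0,9,0]]
  ]
}}

```text
clock: 3.62
tool_pos: [0.533, 0.0406, 0.2415]
eef_rot: [0.052, 0.995, 0.004, -0.082]
contact_force: [-7.7, -0.2, 9.3]
opening: 0.184
finger_force: 20.0
```

```bash
cat > arc.py <<'E'
from h import *
import sys
s=r.get_state();p=np.array(s["tool_pos"]);R=Ro.from_quat(s["eef_rot"]).as_matrix()
a=np.radians(-6.3);ex=np.array([np.cos(a),np.sin(a),0]);ey=np.array([-ex[1],ex[0],0]);ez=np.array([0,0,1.])
H=np.array([.649,.029,.1005]);g=p-R[:,2]*.019;d=g-H;off=np.arctan2(.038,.19)
L=np.hypot(d@ex,d[2]);ph0=np.arctan2(d[2],-(d@ex));print("th",ph0-off,"r",L,s["contact_force"],s["opening"])
t0=np.degrees(np.arctan2(-R[:,2]@ex,-R[2,2]));print("tilt",t0)
for th in np.linspace(ph0-off,float(sys.argv[1]),int(sys.argv[2])+1)[1:]:
    ph=th+off;tl=np.interp(th,[.3,1.6],[0,25]);t=np.radians(tl)
    G=H-ex*L*np.cos(ph)+ez*L*np.sin(ph)+d@ey*ey;z=-np.sin(t)*ex-np.cos(t)*ez
    print(round(th,2),np.round(R.T@(G+z*.019-p)*1000).astype(int).tolist(),round(tl-t0))
E
python3 arc.py 1.8 12
```

```text
th 0.7559820754390791 r 0.19595889215315335 [-7.73692988 -0.19618774  9.25798881] 0.18449642330056507
tilt 9.380113654398956
0.84 [-12, 0, -11] 1
0.93 [-25, 0, -22] 3
1.02 [-39, 0, -31] 4
1.1 [-54, 0, -39] 6
1.19 [-69, 0, -45] 8
1.28 [-85, -1, -51] 9
1.36 [-101, -1, -54] 11
1.45 [-117, -1, -57] 13
1.54 [-134, -1, -57] 14
1.63 [-150, -1, -57] 16
1.71 [-167, -1, -54] 16
1.8 [-184, -1, -51] 16
```

>>> {"name": "move_arm", "arguments": {
  "targets": [
    [[0,-9,0,-11,0,1,0],[0,-22,0,-22,0,3,0],[0,-36,0,-31,0,4,0],[0,-51,0,-39,0,6,0],[0,-66,0,-45,0,8,0],[0,-82,0,-51,0,9,0],[0,-98,0,-54,0,11,0],[0,-98,0,-54,0,11,0]]
  ]
}}

```text
clock: 4.62
tool_pos: [0.6411, 0.0311, 0.2801]
eef_rot: [0.051, 0.984, 0.011, -0.173]
contact_force: [1.4, 1.7, 7.3]
opening: 0.181
finger_force: 20.0
```

```bash
python3 arc.py 1.8 6
```

```text
th 1.3654795613803046 r 0.19742760681877983 [1.35815628 1.73113799 7.28530488] 0.18073072292644576
tilt 19.964333534958136
1.44 [-13, 0, -5] 2
1.51 [-26, 0, -8] 3
1.58 [-40, 0, -11] 5
1.66 [-54, 0, -12] 5
1.73 [-68, -1, -12] 5
1.8 [-83, -1, -12] 5
```

>>> {"name": "move_arm", "arguments": {
  "targets": [
    [[0,-13,0,-6,0,2,0],[0,-26,0,-9,0,3,0],[0,-40,0,-12,0,5,0],[0,-54,0,-13,0,5,0],[0,-68,0,-13,0,5,0],[0,-78,0,-12,0,5,0],[0,-83,0,-12,0,5,0],[0,-83,0,-12,0,5,0]]
  ]
}}

```text
clock: 5.62
tool_pos: [0.7164, 0.0244, 0.2648]
eef_rot: [0.047, 0.973, 0.014, -0.224]
contact_force: [-19.1, 5.4, 13.2]
opening: 0.175
finger_force: 20.0
```

```bash
python3 arc.py 1.85 3; python3 - <<'E'
from h import *
c,im=snap("side","d2");c2,im2=snap("scene","s2")
cv2.imwrite("pics/d2s2.png",cv2.resize(np.hstack([im,im2]),(800,300))[:,:,::-1])
E
```

```text
th 1.7694297435159436 r 0.19661040180996342 [-19.07286931   5.36156471  13.1748318 ] 0.17524683403974167
tilt 25.94410906072306
1.8 [-6, 0, 0] -1
1.82 [-11, 0, 0] -1
1.85 [-16, 0, 0] -1
```

View pics/d2s2.png

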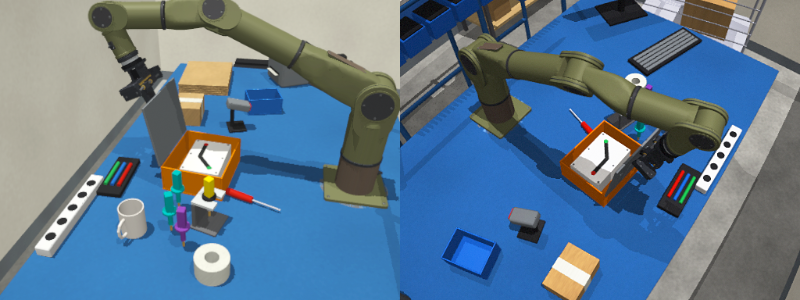

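The side view shows the lid standing past vertical on its stop, held by the gripper. The white unit with its dark bent strip is visible, with the dots around (205,145)–(210,165); the scene view shows it at about (605,155).

>>> {"name": "move_arm", "arguments": {
  "targets": [
    [[0.5,-72,0,0,0,0,0],[0.5,0,0,0,0,0,0],[0.5,0,0,0,0,0,0],[0.5,0,0,-30,0,0,0],[0.5,0,0,-75,0,0,0],[0.5,0,0,-125,0,0,0],[0.5,0,0,-125,0,0,0]]
  ]
}}

```text
clock: 6.6
tool_pos: [0.724, 0.0149, 0.351]
eef_rot: [0.052, 0.981, 0.014, -0.189]
contact_force: [-0.3, 0.5, 0.4]
opening: 0.503
finger_force: 0.0
```

```bash
python3 - <<'E'
from h import *
s=r.get_state();p=np.array(s["tool_pos"]);R=Ro.from_quat(s["eef_rot"])
print(s["clock"],p,R.as_rotvec(),s["opening"],s["contact_force"])
for T in((.70,.05,.42),(.56,.10,.42),(.46,.10,.42)): print(R.inv().apply(np.array(T)-p).round(3)*1000)
C={n:r.camera_info(n) for n in("scene","side")}
D={}
for n,f in(("scene","s2"),("side","d2")):
    im=np.load(f"pics/{f}.npy")
    print(n,"G",blobs(im,(45,120,50),(80,255,255),8)[0],"R",blobs(im,(0,150,80),(4,255,255),8)[0],"Y",blobs(im,(22,120,90),(35,255,255))[0])
E
```

```text
6.6 [0.72399063 0.01485268 0.35097724] [-0.14669651 -2.75759895 -0.0385398 ] 0.5029992434864762 [-0.25151667  0.50364378  0.3944475 ]
[ 51.  33. -54.]
[185.  68.   0.]
[278.  57.  37.]
scene G [([261, 179, 5, 5, 20], [262.9, 181.0]), ([356, 225, 23, 36, 201], [367.1, 243.2])] R [([232, 156, 15, 15, 91], [238.3, 162.9]), ([245, 219, 6, 5, 23], [247.2, 220.9]), ([342, 218, 23, 35, 194], [352.7, 234.8])] Y []
side G [([132, 206, 22, 31, 200], [142.6, 221.4]), ([265, 212, 5, 4, 15], [266.9, 213.9])] R [([261, 184, 5, 3, 12], [263.2, 184.9]), ([149, 208, 21, 31, 186], [159.0, 223.1]), ([289, 241, 35, 18, 278], [305.4, 249.3])] Y [([260, 225, 15, 29, 346], [267.0, 238.7])]
```

```bash
cat > rel.py <<'E'
from h import *
def target(yaw):  # tool z down, tool y at world angle yaw(deg)
    a=np.radians(yaw);y=np.array([np.cos(a),np.sin(a),0]);z=np.array([0,0,-1.]);return Ro.from_matrix(np.c_[np.cross(y,z),y,z])
def rel(T,yaw):
    s=r.get_state();R=Ro.from_quat(s["eef_rot"]);p=np.array(s["tool_pos"])
    return np.round(R.inv().apply(np.array(T)-p)*1000,1).tolist(),np.round((R.inv()*target(yaw)).as_rotvec(degrees=True),1).tolist()
E
python3 - <<'E'
from rel import *
C={n:r.camera_info(n) for n in("scene","side")}
g=two(C["scene"],(262.9,181),C["side"],(266.9,213.9));e=two(C["scene"],(247.2,220.9),C["side"],(263.2,184.9))
print("green",g,onz(C["scene"],262.9,181,.081));print("red",e,onz(C["scene"],247.2,220.9,.081))
for T in((.72,.03,.42),(.62,.10,.42),(.52,.15,.40)): print(rel(T,83.7))
E
```

```text
green (array([0.50320056, 0.10387723, 0.08092451]), np.float64(0.005484215483083101)) [0.50051951 0.10315641 0.081     ]
red (array([ 0.54659966, -0.03732147,  0.08005975]), np.float64(0.005248304912826043)) [ 0.54434007 -0.03842998  0.081     ]
([30.8, 15.1, -61.9], [0.4, -21.8, 0.2])
([129.9, 74.0, -21.8], [0.4, -21.8, 0.2])
([219.7, 112.8, 36.0], [0.4, -21.8, 0.2])
```

>>> {"name": "move_arm", "arguments": {
  "targets": [
    [[0.5,31,15,-62,0,0,0],[0.5,31,15,-62,0,-5,0],[0.5,85,45,-40,0,-10,0],[0.5,130,74,-22,0,-16,0],[0.5,175,95,5,0,-22,0],[0.5,220,113,36,0,-22,0],[0.8,220,113,36,0,-22,0],[0.8,220,113,36,0,-22,0],[0.8,220,113,36,0,-22,0]]
  ]
}}

```text
clock: 7.72
tool_pos: [0.5197, 0.1514, 0.3983]
eef_rot: [0.053, 0.999, 0.003, -0.001]
contact_force: [0.1, -0.5, -0.1]
opening: 0.789
finger_force: 0.0
```

```bash
python3 - <<'E'
from rel import *
s=r.get_state();print(s["clock"],s["tool_pos"],s["eef_rot"])
c,im=snap("wrist","w3"); c2,im2=snap("side","d3");c3,im3=snap("scene","s3")
cv2.imwrite("pics/w3d3.png",cv2.resize(np.hstack([im,im2]),(800,300))[:,:,::-1])
for n,i in(("w",im),("d",im2),("s",im3)):
    print(n,"G",blobs(i,(45,120,50),(80,255,255),8)[0],"R",blobs(i,(0,150,80),(4,255,255),8)[0],"Y",blobs(i,(22,120,90),(35,255,255))[0])
for n,X in(("g",(.502,.103,.081)),("r",(.545,-.038,.081)),("handle",(.461,.291,.15))):print(n,proj(c,X))
E
```

```text
7.725 [0.51968271 0.15139076 0.3983167 ] [ 5.26129198e-02  9.98608714e-01  3.45426702e-03 -7.64938972e-04]
w G [([219, 133, 11, 11, 87], [223.8, 138.1])] R [([235, 23, 23, 66, 735], [245.7, 55.4]), ([132, 172, 11, 8, 75], [137.1, 175.6]), ([275, 282, 22, 10, 160], [285.2, 286.4])] Y [([347, 84, 37, 25, 642], [365.4, 96.1])]
d G [([132, 206, 22, 31, 199], [142.7, 221.3]), ([265, 212, 5, 4, 15], [266.9, 213.9])] R [([261, 184, 5, 3, 12], [263.2, 184.9]), ([149, 208, 21, 31, 185], [159.0, 223.1]), ([289, 241, 35, 18, 280], [305.5, 249.3])] Y [([260, 225, 15, 29, 349], [267.0, 238.7])]
s G [([261, 179, 5, 5, 20], [263.0, 180.8]), ([356, 225, 23, 36, 203], [367.3, 243.0])] R [([232, 156, 15, 15, 91], [238.3, 162.9]), ([245, 219, 6, 5, 25], [247.2, 221.0]), ([342, 218, 23, 35, 183], [352.8, 234.8])] Y [([282, 113, 10, 21, 163], [286.3, 122.8])]
g (np.float64(222.24728620261817), np.float64(136.83748003012823))
r (np.float64(136.31721191242042), np.float64(174.23625773665978))
handle (np.float64(363.26501612034974), np.float64(95.6300783932452))
```

View pics/w3d3.png

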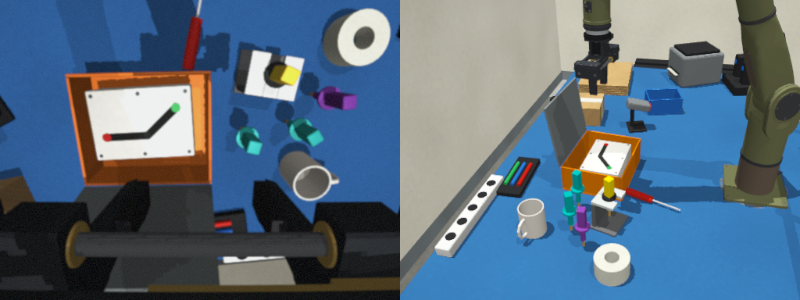

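The wrist view shows the strip going from green (352·½,107) through the bend at (148,135) to red (106,137), in half-scale pixels. The stand plate is around (270,75) with the yellow handle at (285,75), and the purple decoy is at (335,98). The lid still stands open in the side view.

```bash
python3 -c "
from rel import *
print(rel((.462,.290,.31),83.7))"
```

```text
([74.1, 132.3, 89.1], [0.4, -0.0, 0.1])
```

>>> {"name": "move_arm", "arguments": {
  "targets": [
    [[0.8,25,45,20,0,0,0],[0.8,50,90,50,0,0,0],[0.8,74,132,89,0.4,0,0],[0.8,74,132,89,0.4,0,0],[0.8,74,132,89,0.4,0,0]]
  ]
}}

```text
clock: 8.5
tool_pos: [0.4616, 0.2894, 0.3103]
eef_rot: [0.055, 0.999, -0.001, -0.0]
contact_force: [0.4, -0.7, 0.0]
opening: 0.801
finger_force: 0.0
```

```bash
python3 - <<'E'
from rel import *
s=r.get_state();print(s["clock"],s["tool_pos"],s["eef_rot"])
c,im=snap("wrist","w4");c3,im3=snap("scene","s4")
a=cv2.resize(im[60:300,150:400],None,fx=2,fy=2,interpolation=cv2.INTER_CUBIC)
b=cv2.resize(im3[85:185,215:335],None,fx=2.5,fy=2.5,interpolation=cv2.INTER_CUBIC);o=np.zeros((480,800,3),np.uint8);o[:,:500]=a;o[:250,500:800]=b
cv2.imwrite("pics/w4z.png",o[:,:,::-1])
print(blobs(im,(22,120,90),(35,255,255))[0],proj(c,(.461,.291,.182)),proj(c,(.461,.291,.11)))
E
```

```text
8.5 [0.46162639 0.28936212 0.31034422] [ 5.45863168e-02  9.98508792e-01 -6.36538827e-04 -3.47877058e-04]
[([244, 152, 30, 40, 860], [258.9, 171.9])] (np.float64(258.7348089917634), np.float64(178.63023797450535)) (np.float64(258.55045638002355), np.float64(161.40106449401293))
```

View pics/w4z.png

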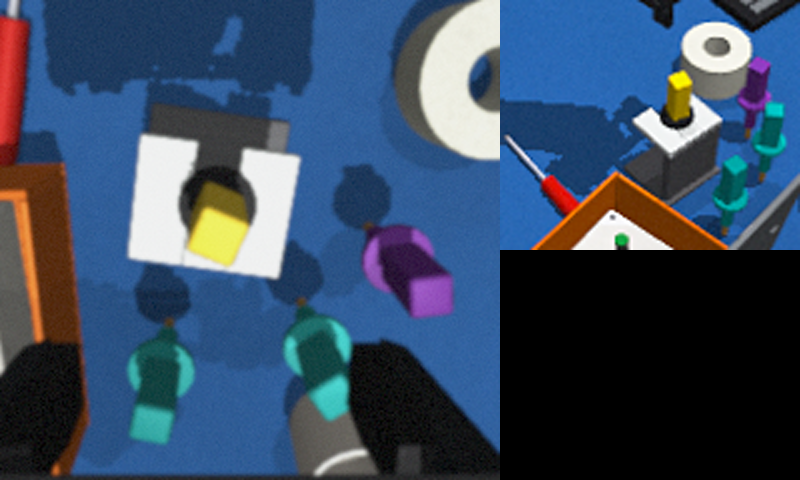

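The picture shows the slot running up the image (towards the robot) with the probe at its end. The handle's top face is turned about 17° against the image, the plate about 7°. Two turquoise decoys and the purple one stand on the far side.

```bash
python3 - <<'E'
from rel import *
im=np.load("pics/w4.npy");c=r.camera_info("wrist");hsv=cv2.cvtColor(im,cv2.COLOR_RGB2HSV)
def quad(m,z,name):
    n,l,s,ce=cv2.connectedComponentsWithStats(m.astype(np.uint8));i=1+s[1:,4].argmax()
    yy,xx=np.where(l==i);P=np.array([onz(c,x,y,z)[:2]*1000 for x,y in zip(xx,yy)],np.float32)
    rc=cv2.minAreaRect(P);print(name,z,s[i],"ctr",np.round(rc[0],1),"size",np.round(rc[1],1),"ang",round(rc[2],1))
y=cv2.inRange(hsv,(22,120,60),(35,255,255))>0
v=hsv[...,2][y];t=cv2.threshold(v.reshape(-1,1),0,255,cv2.THRESH_OTSU)[0];print("otsu",t)
quad(y&(hsv[...,2]>t),.182,"top")
w=(hsv[...,1]<40)&(hsv[...,2]>180);w[:110]=0;w[210:]=0;w[:,:205]=0;w[:,310:]=0
n,l,s,ce=cv2.connectedComponentsWithStats(w.astype(np.uint8));print([a.tolist() for a in s[1:] if a[4]>200])
quad(cv2.morphologyEx(w.astype(np.uint8),cv2.MORPH_CLOSE,np.ones((3,3)))>0,.11,"plate")
f=lambda x,y,z:onz(c,150+x/2,60+y/2,z)[:2].round(3)
print("plate cor",[f(*p,.11) for p in((142,135),(130,258),(280,278),(300,155))],"slot",f(197,141,.11),f(243,150,.11),f(184,262,.11))
print("collar",f(218,203,.118))
print("decoys top.15:",f(152,425,.15),f(333,398,.15),f(432,295,.15)," collar .085",f(160,372,.08),f(318,350,.08),f(398,258,.08))
# handle two-view height: scene top face
b=blobs(np.load("pics/s4.npy"),(22,120,60),(35,255,255))[0];print(b)
E
```

```text
otsu 157.0
top 0.182 [244 163  30  29 568] ctr [460.6 290. ] size [22.7 22.7] ang 59.9
[[214, 128, 86, 71, 3059]]
plate 0.11 [ 214  128   86   71 3061] ctr [464.4 286.5] size [90.4 72.8] ang 75.7
plate cor [array([0.419, 0.253]), array([0.489, 0.236]), array([0.512, 0.323]), array([0.44, 0.34])] slot [0.426 0.283] [0.433 0.308] [0.495 0.267]
collar [0.46  0.291]
decoys top.15: [0.578 0.24 ] [0.572 0.344] [0.516 0.4  ]  collar .085 [0.582 0.238] [0.577 0.346] [0.518 0.402]
[([281, 113, 11, 21, 169], [286.2, 123.0])]
```

```bash
python3 -c "
from rel import *
print(rel((.4606,.290,.136),59.9))"
```

```text
([1.6, 1.2, 175.1], [-0.0, 0.0, 23.7])
```

>>> {"name": "move_arm", "arguments": {
  "targets": [
    [[0.8,0,0,30,0,0,10],[0.8,1,1,60,0,0,20],[0.8,1,1,90,0,0,23.7],[0.8,1,1,130,0,0,23.7],[0.8,1,1,160,0,0,23.7],[0.8,1,1,174,0,0,23.7],[0.8,1,1,174,0,0,23.7]]
  ],
  "newtons": 25
}}

```text
clock: 9.48
tool_pos: [0.4595, 0.2906, 0.1364]
eef_rot: [0.258, 0.966, -0.0, -0.001]
contact_force: [0.2, -0.3, -0.5]
opening: 0.8
finger_force: 0.0
```

>>> {"name": "move_arm", "arguments": {
  "targets": [
    [[0,0,0,0,0,0,0],[0,0,0,0,0,0,0],[0,0,0,0,0,0,0],[0,0,0,0,0,0,0],[0,0,0,0,0,0,0],[0,0,0,0,0,0,0],[0,0,0,0,0,0,0]]
  ]
}}

```text
clock: 10.35
tool_pos: [0.4588, 0.2914, 0.1365]
eef_rot: [0.258, 0.966, -0.0, -0.001]
contact_force: [0.5, 0.5, 2.6]
opening: 0.274
finger_force: 25.0
```

```bash
python3 - <<'E'
from rel import *
s=r.get_state();print({k:np.round(v,4).tolist() for k,v in s.items() if k in("clock","tool_pos","eef_rot","contact_force","opening")}, np.degrees(np.arctan2(*Ro.from_quat(s["eef_rot"]).as_matrix()[[1,0],1])))
E
```

```text
{'clock': 10.35, 'tool_pos': [0.4588, 0.2914, 0.1365], 'eef_rot': [0.2576, 0.9662, -0.0003, -0.0008], 'contact_force': [0.4788, 0.4795, 2.6483], 'opening': 0.2736} 60.14312761154625
```

>>> {"name": "move_arm", "arguments": {
  "targets": [
    [[0,0,0,-20,0,0,0],[0,0,0,-50,0,0,0],[0,0,0,-85,0,0,0],[0,0,0,-120,0,0,0],[0,0,0,-130,0,0,0],[0,0,0,-130,0,0,0]]
  ]
}}

```text
clock: 11.1
tool_pos: [0.4587, 0.2913, 0.266]
eef_rot: [0.258, 0.966, -0.0, -0.001]
contact_force: [0.0, -0.9, -2.0]
opening: 0.27
finger_force: 25.0
```

```bash
python3 - <<'E'
from rel import *
s=r.get_state();p=np.array(s["tool_pos"]);R=Ro.from_quat(s["eef_rot"]).as_matrix();print(s["clock"],p,s["opening"],np.round(s["contact_force"],2))
tip=p+R@[-.0023,0,.104];print("tip pred",tip)
crops=[]
for n in("side","scene","wrist"):
    c,im=snap(n,n+"5");u,v=map(int,proj(c,tip));print(n,u,v,proj(c,tip))
    h=20 if n!="wrist" else 40
    q=np.pad(im,((60,60),(60,60),(0,0)))[v+60-2*h:v+60+h,u+60-h:u+60+h];crops.append(cv2.resize(q,(260,390),interpolation=cv2.INTER_NEAREST))
cv2.imwrite("pics/tip5.png",np.hstack(crops)[:,:,::-1])
E
```

```text
11.1 [0.45870803 0.29128398 0.26597662] 0.27036302076988133 [ 0.05 -0.89 -2.03]
tip pred [0.46048251 0.2901056  0.161973  ]
side 267 234 (np.float64(267.8965655312342), np.float64(234.2691667478754))
scene 287 120 (np.float64(287.01438376453564), np.float64(120.6737298530792))
wrist 257 191 (np.float64(257.9144105146493), np.float64(191.07269181765994))
```

View pics/tip5.png

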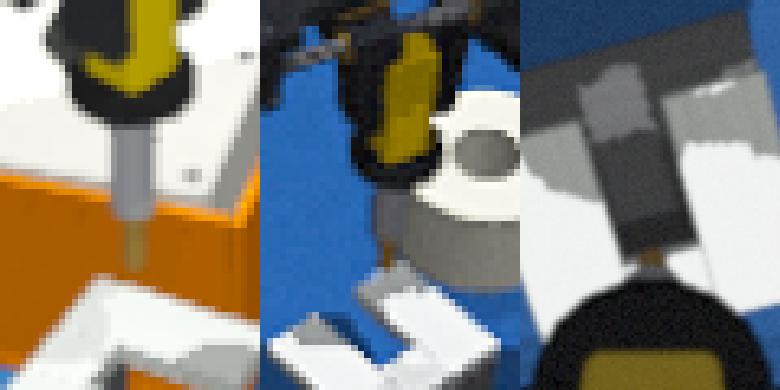

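The tip shows at side (268,235), scene (287,121) and wrist (258,188). All lie within about 1–2 px of my prediction, so the probe is gripped straight.

```bash
python3 - <<'E'
from rel import *
s=r.get_state();p=np.array(s["tool_pos"]);R=Ro.from_quat(s["eef_rot"]).as_matrix();c=r.camera_info("wrist")
Rct=np.array(c["R"])@R; tct=np.array(c["R"])@p+np.array(c["t"])
p3=np.array([0.51968271,0.15139076,0.3983167]);R3=Ro.from_quat([5.26129198e-02,9.98608714e-01,3.45426702e-03,-7.64938972e-04]).as_matrix()
c3=dict(c);c3["R"]=Rct@R3.T;c3["t"]=tct-c3["R"]@p3
im=np.load("pics/w3.npy");hsv=cv2.cvtColor(im,cv2.COLOR_RGB2HSV)
g=onz(c3,223.8,138.1,.081);e=onz(c3,137.1,175.6,.081);print("green",g,"red",e,"dist",np.linalg.norm(g-e))
m=(hsv[...,2]<70);m[:125]=0;m[190:]=0;m[:,:140]=0;m[:,222:]=0
n,l,st,ce=cv2.connectedComponentsWithStats(m.astype(np.uint8))
for k in range(1,n):
    if st[k,4]>100:print(st[k])
k=1+st[1:,4].argmax();yy,xx=np.where(l==k);P=np.array([onz(c3,x,y,.081)[:2] for x,y in zip(xx,yy)])
def ln(Q):
    vx,vy,x0,y0=cv2.fitLine(Q.astype(np.float32),cv2.DIST_HUBER,0,.001,.001).ravel();return np.array([x0,y0]),np.array([vx,vy])
# points nearer to green/red ends
dg=np.hypot(*(P-g[:2]).T);de=np.hypot(*(P-e[:2]).T)
A=P[(dg<.065)];B=P[(de<.065)]
a=ln(A);b=ln(B);t=np.linalg.solve(np.c_[a[1],-b[1]],b[0]-a[0]);K=a[0]+t[0]*a[1]
print("corner",K,"legs",np.linalg.norm(K-g[:2]),np.linalg.norm(K-e[:2]))
C={n:r.camera_info(n) for n in("scene","side")}
for q,(n,z) in{"":("scene",.081)}.items():pass
print("side",onz(C["side"],266.9,213.9,.081),onz(C["side"],263.2,184.9,.081))
nrm=lambda a:np.array([-a[1][1],a[1][0]])
print("line offsets of dots (mm)",(g[:2]-a[0])@nrm(a)*1e3,(e[:2]-b[0])@nrm(b)*1e3, "widths",np.ptp((A-a[0])@nrm(a)),np.ptp((B-b[0])@nrm(b)))
E
```

```text
green [0.50404558 0.10499397 0.081     ] red [ 0.54722382 -0.03736441  0.081     ] dist 0.14876246149313885
[142 140  80  39 655]
corner [0.55185956 0.04308221] legs 0.0782255853409546 0.08058008389468027
side [0.5055826  0.10548844 0.081     ] [ 0.54852575 -0.0343623   0.081     ]
line offsets of dots (mm) -0.27227842576858785 -0.2344516310476279 widths 0.010916130175229338 0.011461549170283794
```

```bash
python3 -c "
from rel import *
print(rel((.5013,.1071,.266),60.14),rel((.5013,.1071,.2),60.14))"
```

```text
([-129.0, -137.9, -1.0], [-0.2, -0.2, 0.0]) ([-129.2, -137.6, 65.0], [-0.2, -0.2, 0.0])
```

>>> {"name": "move_arm", "arguments": {
  "targets": [
    [[0,-15,-16,0,0,0,0],[0,-38,-41,0,0,0,0],[0,-63,-67,0,0,0,0],[0,-88,-94,0,0,0,0],[0,-113,-121,0,-0.2,-0.2,0],[0,-129,-138,0,-0.2,-0.2,0],[0,-129,-138,25,-0.2,-0.2,0],[0,-129,-138,50,-0.2,-0.2,0],[0,-129,-138,65,-0.2,-0.2,0],[0,-129,-138,65,-0.2,-0.2,0]]
  ]
}}

```text
clock: 12.5
tool_pos: [0.5008, 0.1054, 0.2001]
eef_rot: [0.259, 0.966, -0.0, -0.0]
contact_force: [-0.1, -0.2, -1.8]
opening: 0.271
finger_force: 25.0
```

```bash
python3 - <<'E'
from rel import *
print(rel((.5013,.1071,.185),60.14))
s=r.get_state();p=np.array(s["tool_pos"]);R=Ro.from_quat(s["eef_rot"]).as_matrix();print(s["clock"],p,np.round(s["contact_force"],2))
tip=p+R@[-.0023,0,.104];print("tip pred",tip)
crops=[]
for n in("side","scene","wrist"):
    c,im=snap(n,n+"6");u,v=map(int,proj(c,(.5033,.1059,.081)));print(n,u,v,"tip",proj(c,tip))
    print(blobs(im,(45,120,40),(80,255,255),5)[0],blobs(im,(0,150,80),(4,255,255),8)[0])
    h=20 if n!="wrist" else 50
    q=np.pad(im,((60,60),(60,60),(0,0)))[v+60-2*h:v+60+h,u+60-h:u+60+h];crops.append(cv2.resize(q,(260,390),interpolation=cv2.INTER_NEAREST))
cv2.imwrite("pics/tip6.png",np.hstack(crops)[:,:,::-1])
E
```

```text
([0.4, 1.7, 15.1], [-0.1, -0.0, -0.1])
12.5 [0.50084385 0.10542531 0.20012432] [-0.12 -0.19 -1.81]
tip pred [0.50278196 0.10419682 0.0961242 ]
side 267 214 tip (np.float64(267.9507946766882), np.float64(209.24377644986558))
[([132, 206, 22, 31, 199], [142.7, 221.3]), ([265, 212, 5, 4, 15], [266.9, 213.9])] [([149, 208, 21, 31, 187], [159.0, 223.2]), ([289, 241, 35, 18, 278], [305.4, 249.3])]
scene 264 180 tip (np.float64(263.786968573398), np.float64(178.31936541007218))
[([261, 179, 5, 5, 20], [263.0, 180.8]), ([356, 225, 23, 36, 200], [367.3, 242.8])] [([232, 156, 14, 15, 97], [238.3, 162.8]), ([245, 219, 6, 5, 25], [247.2, 221.0]), ([342, 218, 23, 34, 184], [352.9, 234.4])]
wrist 257 182 tip (np.float64(254.99090213219068), np.float64(188.56450781597843))
[([249, 174, 17, 17, 219], [256.8, 182.0]), ([434, 351, 19, 15, 174], [442.9, 358.3])] [([217, 0, 41, 98, 2080], [237.4, 47.2])]
```

View pics/tip6.png

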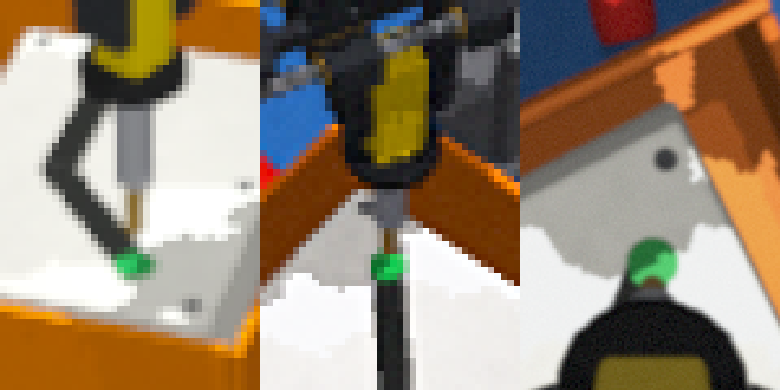

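The pictures show the tip hanging about 15 mm above the green dot, with the wrist view putting the dot at (257,182), exactly where predicted.

>>> {"name": "move_arm", "arguments": {
  "targets": [
    [[0,0,1.5,6,0,0,0],[0,0,1.5,10,0,0,0],[0,0,1.5,13,0,0,0],[0,0,1.5,15,0,0,0],[0,0,1.5,17,0,0,0],[0,0,1.5,19,0,0,0],[0,0,1.5,20,0,0,0],[0,0,1.5,20,0,0,0],[0,0,1.5,20,0,0,0]]
  ]
}}

```text
clock: 13.78
tool_pos: [0.5028, 0.1087, 0.1814]
eef_rot: [0.258, 0.966, 0.001, 0.001]
contact_force: [-0.5, 0.2, 0.4]
opening: 0.268
finger_force: 25.0
```

```bash
python3 - <<'E'
from rel import *
s=r.get_state();p=np.array(s["tool_pos"]);R=Ro.from_quat(s["eef_rot"]);print(s["clock"],p,np.round(s["contact_force"],2),s["opening"])
print("tip xy",(p+R.apply([-.0023,0,.104])))
for T in((.550,.0442),(.5451,-.0374)):print(rel((*T,.1805),60.14))
E
```

```text
13.775 [0.50279612 0.10870068 0.18142101] [-0.5   0.2   0.42] 0.26780451294279717
tip xy [0.50509557 0.10766405 0.07742617]
([-73.1, -32.4, 1.0], [0.1, 0.1, -0.0])
([-109.4, -105.6, 0.9], [0.1, 0.1, -0.0])
```

>>> {"name": "move_arm", "arguments": {
  "targets": [
    [[0,-4,-1.8,0,0,0,0],[0,-8,-3.6,0,0,0,0],[0,-12,-5.3,0,0,0,0],[0,-16,-7.1,0,0,0,0],[0,-20,-8.9,0,0,0,0],[0,-24,-10.6,0,0,0,0],[0,-28,-12.4,0,0,0,0],[0,-32,-14.2,0,0,0,0],[0,-36.5,-16.2,0,0,0,0],[0,-36.5,-16.2,0,0,0,0]]
  ]
}}

```text
clock: 15.02
tool_pos: [0.5272, 0.0754, 0.1815]
eef_rot: [0.258, 0.966, 0.001, 0.002]
contact_force: [1.5, -1.7, 1.0]
opening: 0.267
finger_force: 25.0
```

```bash
cat > chk.py <<'E'
from rel import *
s=r.get_state();p=np.array(s["tool_pos"]);R=Ro.from_quat(s["eef_rot"]);print(s["clock"],p,np.round(s["contact_force"],2),s["opening"])
t=(p+R.apply([-.0023,0,.104]))[:2];G,K,E=map(np.array,((.5033,.1059),(.552,.043),(.5471,-.0386)))
for n,a,b in(("a",G,K),("b",K,E)):
    d=(b-a)/np.linalg.norm(b-a);print(n,"along mm",round((t-a)@d*1e3,1),"off",round(float(np.cross(d,t-a))*1e3,1))
for T in((.550,.0442),(.5451,-.0374)):print(rel((*T,.181),60.14))
E
python3 -W ignore chk.py
```

```text
15.025 [0.52717196 0.07538861 0.18150264] [ 1.53 -1.68  1.  ] 0.26736674185385106
a along mm 41.1 off 1.4
b along mm -29.8 off -24.2
([-35.3, -15.6, 0.6], [0.1, 0.2, -0.1])
([-71.8, -88.8, 0.6], [0.1, 0.2, -0.1])
```

>>> {"name": "move_arm", "arguments": {
  "targets": [
    [[0,-4,-1.8,0,0,0,0],[0,-8,-3.6,0,0,0,0],[0,-12,-5.3,0,0,0,0],[0,-16,-7.1,0,0,0,0],[0,-20,-8.9,0,0,0,0],[0,-24,-10.6,0,0,0,0],[0,-28,-12.4,0,0,0,0],[0,-32,-14.2,0,0,0,0],[0,-35.5,-15.7,0,0,0,0],[0,-35.5,-15.7,0,0,0,0]]
  ]
}}

```text
clock: 16.27
tool_pos: [0.55, 0.0442, 0.1815]
eef_rot: [0.258, 0.966, 0.001, 0.002]
contact_force: [0.6, -0.7, 0.4]
opening: 0.267
finger_force: 25.0
```

```bash
python3 -W ignore chk.py; python3 - <<'E'
from rel import *
c,im=snap("side","d7");c2,im2=snap("scene","s7")
a=cv2.resize(im[150:240,220:320],(400,360),interpolation=cv2.INTER_NEAREST);b=cv2.resize(im2[150:240,215:315],(400,360),interpolation=cv2.INTER_NEAREST)
cv2.imwrite("pics/k7.png",np.hstack([a,b])[:,:,::-1])
E
```

```text
16.275 [0.54999268 0.04423707 0.1815038 ] [ 0.57 -0.71  0.4 ] 0.2671865650209553
a along mm 79.7 off 0.4
b along mm -0.1 off 0.4
([-0.0, -0.0, 0.5], [0.1, 0.2, -0.0])
([-36.5, -73.2, 0.5], [0.1, 0.2, -0.0])
```

View pics/k7.png

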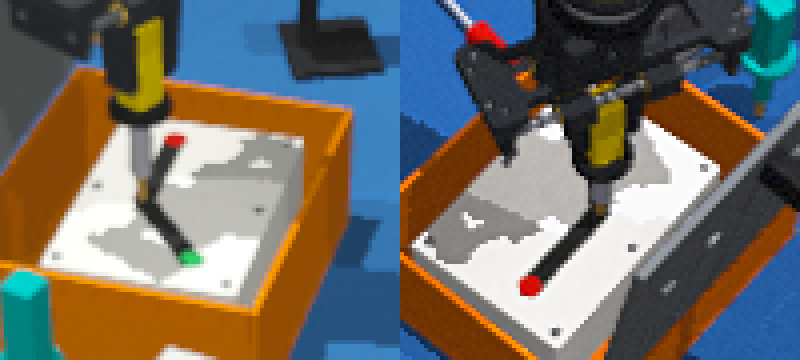

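Both views show the tip at the bend, on the strip: side (142,200), scene (600,212). I'll go on with leg two.

>>> {"name": "move_arm", "arguments": {
  "targets": [
    [[0,-2,-4.1,0,0,0,0],[0,-4,-8.1,0,0,0,0],[0,-6,-12.2,0,0,0,0],[0,-8.1,-16.2,0,0,0,0],[0,-10.1,-20.3,0,0,0,0],[0,-12.2,-24.4,0,0,0,0],[0,-14.2,-28.5,0,0,0,0],[0,-16.2,-32.5,0,0,0,0],[0,-18.3,-36.6,0,0,0,0],[0,-18.3,-36.6,0,0,0,0]]
  ]
}}

```text
clock: 17.62
tool_pos: [0.5469, 0.003, 0.1813]
eef_rot: [0.258, 0.966, 0.0, 0.001]
contact_force: [-0.9, -1.2, 1.1]
opening: 0.269
finger_force: 25.0
```

```bash
python3 -W ignore chk.py
```

```text
17.625 [0.54686393 0.00302878 0.18134752] [-0.9  -1.18  1.11] 0.26896071661490567
a along mm 110.3 off -27.4
b along mm 41.2 off -0.4
([17.8, 37.2, 0.3], [0.1, 0.1, -0.1])
([-18.6, -35.9, 0.4], [0.1, 0.1, -0.1])
```

>>> {"name": "move_arm", "arguments": {
  "targets": [
    [[0,-2,-4,0,0,0,0],[0,-4,-8,0,0,0,0],[0,-6.2,-12,0,0,0,0],[0,-8.3,-16,0,0,0,0],[0,-10.3,-20,0,0,0,0],[0,-12.4,-24,0,0,0,0],[0,-14.5,-28,0,0,0,0],[0,-16.5,-32,0,0,0,0],[0,-18.6,-36,0,0,0,0],[0,-18.6,-36,0,0,0,0]]
  ]
}}

```text
clock: 18.88
tool_pos: [0.5451, -0.0374, 0.1813]
eef_rot: [0.258, 0.966, 0.0, 0.001]
contact_force: [-0.5, -0.9, 0.2]
opening: 0.268
finger_force: 25.0
```

```bash
python3 -W ignore chk.py
```

```text
18.875 [ 0.54509379 -0.03743597  0.1813457 ] [-0.49 -0.89  0.24] 0.26831178245222465
a along mm 141.3 off -53.6
b along mm 81.7 off 0.3
([36.5, 73.2, 0.3], [0.1, 0.2, -0.1])
([0.0, 0.0, 0.3], [0.1, 0.2, -0.1])
```

>>> {"name": "move_arm", "arguments": {
  "targets": [
    [[0,0,0,0,0,0,0],[0,0,0,0,0,0,0],[0,0,0,-4,0,0,0],[0,0,0,-9,0,0,0],[0,0,0,-20,0,0,0],[0,0,0,-45,0,0,0],[0,0,0,-75,0,0,0],[0,0,0,-88,0,0,0],[0,0,0,-88,0,0,0]]
  ]
}}

```text
clock: 20.0
tool_pos: [0.5453, -0.0361, 0.2701]
eef_rot: [0.258, 0.966, 0.001, 0.002]
contact_force: [-0.2, -0.5, -0.3]
opening: 0.271
finger_force: 25.0
```

```bash
python3 -c "
from rel import *
print(r.get_state()['tool_pos'],rel((.4588,.2914,.268),60.14))"
```

```text
[ 0.54533213 -0.03610315  0.27007115] ([238.1, 241.0, 2.0], [0.2, 0.2, 0.0])
```

>>> {"name": "move_arm", "arguments": {
  "targets": [
    [[0,18,18,0,0,0,0],[0,48,49,0,0,0,0],[0,80,81,0,0,0,0],[0,112,113,0,0,0,0],[0,144,146,0,0,0,0],[0,176,178,0,0.2,0.2,0],[0,206,209,1,0.2,0.2,0],[0,228,231,2,0.2,0.2,0],[0,238,241,2,0.2,0.2,0],[0,238,241,2,0.2,0.2,0]]
  ]
}}

```text
clock: 21.25
tool_pos: [0.4581, 0.2913, 0.2667]
eef_rot: [0.257, 0.966, -0.001, -0.001]
contact_force: [-0.2, -0.2, -0.4]
opening: 0.269
finger_force: 25.0
```

```bash
python3 -c "
from rel import *
print(r.get_state()['tool_pos'],rel((.4588,.2914,.1365),60.14))
p=np.array(r.get_state()['tool_pos']);R=Ro.from_quat(r.get_state()['eef_rot'])
for n in('side','scene'):
    c,im=snap(n,n+'8');a=np.load(f'pics/{n}5.npy').astype(int);tip=p+R.apply([-.0023,0,.104]);u,v=map(int,proj(c,tip))
    print(n,blobs(im,(22,120,90),(35,255,255))[0],blobs(a.astype(np.uint8),(22,120,90),(35,255,255))[0], np.abs(im.astype(int)-a)[v-12:v+5,u-8:u+9].mean())
"
```

```text
[0.45809507 0.29127901 0.26667479] ([-0.8, 0.8, 130.2], [-0.2, -0.1, 0.1])
side [([249, 162, 8, 5, 21], [252.1, 163.9]), ([260, 180, 15, 28, 223], [269.5, 194.7])] [([249, 162, 9, 6, 22], [252.3, 164.2]), ([260, 180, 15, 29, 220], [269.2, 195.2])] 1.820069204152249
scene [([284, 85, 10, 20, 134], [289.4, 94.9])] [([284, 85, 11, 20, 134], [289.4, 95.0])] 3.041522491349481
```

>>> {"name": "move_arm", "arguments": {
  "targets": [
    [[0,0,0.5,20,0,0,0],[0,0,0.5,50,0,0,0],[0,0,0.5,80,0,0,0],[0,0,0.5,105,0,0,0],[0,0,0.5,120,0,0,0],[0,0,0.5,127,0,0,0],[0,0,0.5,129,0,0,0],[0,0,0.5,130,0,0,0],[0,0,0.5,130,0,0,0]]
  ]
}}

```text
clock: 22.48
tool_pos: [0.4588, 0.2919, 0.1379]
eef_rot: [0.258, 0.966, 0.0, -0.001]
contact_force: [-0.9, -0.7, -1.7]
opening: 0.271
finger_force: 25.0
```

>>> {"name": "move_arm", "arguments": {
  "targets": [
    [[0,0,0,1,0,0,0],[0,0,0,1.5,0,0,0],[0,0,0,1.5,0,0,0],[0.4,0,0,1.5,0,0,0],[0.6,0,0,1.5,0,0,0],[0.8,0,0,1.5,0,0,0],[0.8,0,0,1.5,0,0,0],[0.8,0,0,1.5,0,0,0]]
  ]
}}

```text
clock: 23.48
tool_pos: [0.4585, 0.2917, 0.1358]
eef_rot: [0.258, 0.966, -0.0, -0.001]
contact_force: [-0.8, -0.1, 0.4]
opening: 0.79
finger_force: 0.0
```

>>> {"name": "move_arm", "arguments": {
  "targets": [
    [[0.8,0,0,-10,0,0,0],[0.8,0,0,-40,0,0,0],[0.8,0,0,-80,0,0,0],[0.8,0,0,-120,0,0,0],[0.8,0,0,-160,0,0,0],[0.8,0,0,-175,0,0,0],[0.8,0,0,-175,0,0,0]]
  ]
}}

```text
clock: 24.35
tool_pos: [0.4595, 0.292, 0.3125]
eef_rot: [0.258, 0.966, 0.001, 0.0]
contact_force: [0.3, 0.3, 0.9]
opening: 0.799
finger_force: 0.0
```

```bash
python3 - <<'E'
from rel import *
s=r.get_state();print(s["clock"],s["tool_pos"],s["contact_force"])
c,im=snap("wrist","w9");c2,im2=snap("side","d9")
print(blobs(im2,(22,120,90),(35,255,255))[0])
a=cv2.resize(im,(400,300));b=cv2.resize(im2,(400,300));cv2.imwrite("pics/f9.png",np.hstack([a,b])[:,:,::-1])
hsv=cv2.cvtColor(im,cv2.COLOR_RGB2HSV);m=(cv2.inRange(hsv,(22,120,157),(35,255,255))>0)
yy,xx=np.where(m);P=np.array([onz(c,x,y,.182)[:2]*1000 for x,y in zip(xx,yy)],np.float32);print(cv2.minAreaRect(P))
E
```

```text
24.35 [0.45945486 0.29197192 0.31253011] [0.3482302  0.30318751 0.92656261]
[([260, 225, 15, 29, 357], [267.1, 238.5])]
((459.998046875, 291.54302978515625), (23.257919311523438, 22.325597763061523), 60.095237731933594)
```

View pics/f9.png

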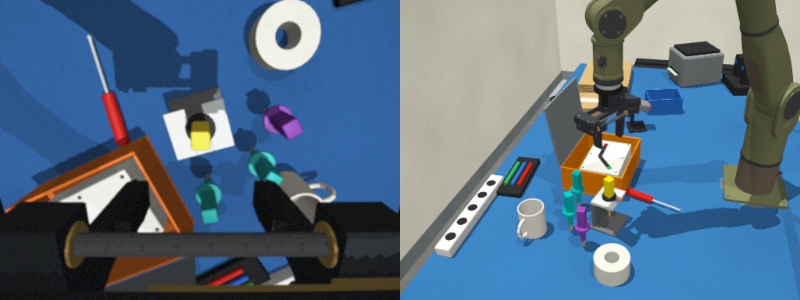

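The pictures show the probe hanging upright in its stand (side (610,188), the same blob as at the start), the lid open and nothing else moved.

```bash
python3 -c "
from plant import r
print(r.finish_job())"
```

```text
the job is handed in; nothing more can be done
None
```

The job is handed in at about 24 s: the lid is open on its stop, the strip was drawn from the green dot round the bend to the red dot, and the probe hangs back in its stand. Final views show nothing else moved, but one mistyped row (72 mm) shoved the lid briefly against its stop before release, its force unseen, and no verdict came back.

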